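# Dial open the drive lock box

### The arm

A 7-joint arm with a two-finger parallel gripper is mounted at the origin on a cart in front of the work surface, level with it; the furniture and walls round the work are solid. World frame = base frame: x ahead of the robot, y to its left, z up, the work surface at z = 0. Lengths are in m, angles in rad, forces in N, time in s.
With the tool pointing down it reaches from about 0.35 to 0.9 m from the base axis. Payload 8.1 kg.
Tool frame: the origin (TCP) lies at the very end of the fingers, on their centre line; the grasp point (between the pads) lies 19 mm behind it (arm.tcp_to_grasp is the z of the grasp point in the tool frame, in m); z points along the fingers, y is the line along which they close (so a half turn about z gives the same grasp; the last joint's range is limited). The gripper opens to 92 mm and grips with 3 to 60 N. Pads are 19 mm wide; open, the fingers measure 130 mm over their backs; the gripper's body (75 mm by 190 mm) begins 47 mm behind the grasp point.
Start: joints at [-1.233, 0.434, 0.025, 1.573, -0.012, 1.134, -0.075], TCP at [0.267, 0.565, 0.227] pointing down, gripper open.
Joint ranges: [-2.62, 2.62], [-0.44, 2.09], [-1.27, 1.32], [0.08, 2.57], [-1.32, 4.46], [0.12, 2], [-2.74, 2.74]. Speed limits (rad/s): [2.22, 2.22, 3.01, 3.01, 3.14, 3.14, 3.14].

### API

Orientations are given as a rotation vector (axis times angle).
In Python, from cell import readout, vision, sign_off, arm gives the robot as it stands. The module is installed in compiled form; this text tells all that it offers.
- The arm moves only by the shell command python3 -m creep 'ROWS' [FORCE]. ROWS is JSON, a list of rows, each a list of 5 numbers: the shift along the tool's x, y, z in units of 4 cm (1.0 is 4 cm), then the turn about the tool's z in units of 4 degrees (1.0 is 4 degrees), then the opening, from 0 (shut) to 1 (fully open). A call has 1 to 12 rows; each row shifts and turns the commanded pose from where the row before left it, along the tool's axes as they then stand; what a row does not reach is not made up. A row lasts 1/8 s, in which the tool goes at most 62.5 mm and 10.7 degrees, less where a joint would pass 70% of its speed; a pose out of reach is approached as far as the arm can. A call with a number of a shift or a turn outside -1 to 1 is refused whole. A call with a gripper value outside its range is refused whole. The fingers move at their own pace and stop on an object; FORCE is the grip in N (left out, the last holds). Time passes only in rows, so rows that do not move let the fingers close. It gives the time, the measured TCP pose, the force, the opening and the grip force at its end, in the units of the state.
- readout.observe(): the state, without advancing time (a new reading comes with each control period).
- vision.get_image(name): name is "side" or "top" or "wrist"; returns a dict with "pixels" (420x560x3 uint8, blue, green, red), "z_map" (420x560 float32, m along the optical axis (not along the pixel's ray), 0 where there is no reading), "camera_matrix" (3x3 intrinsics, pixels), "position" and "rotation" of the camera in the world. Camera axes: x right, y up, looking along -z (the intrinsics and any distortion apply to the point x, -y, -z); pixel columns grow to the right and rows downward; lengths in m; the calibration is good to about 2 mm. A picture is of the moment at which its call begins.
- sign_off(): hands the job in; it is judged then, once.
The state is a dict: "clock": time; "joints": joint angles; "dq": joint speeds; "joint_efforts": joint torques, N m; "position": TCP position; "ee_rot": TCP orientation; "force": force on the tool from outside, world axes, zero at the start; "ft_torque": the same for the moment, N m; "width": opening from 0.0 (shut) to 1.0 (fully open); "gripper_force": force on a finger pad.
Only numpy, scipy, OpenCV 4.12 (cv2) and the standard library are available. Lean on these libraries where they do the work, as an engineer would, in place of code of your own. Each camera call takes 0.05 s, during which the arm holds its last target. There are 200 camera calls.

### The job

Open the small grey lock box: turn its combination dial left (anticlockwise) to the mark of three orange pips, then right (clockwise) to the single green pip, resting a moment with each mark right at the red arrow, then turn left, feeling the bolt being drawn, until the dial comes firmly up against its stop, without forcing it there. Then pull the blue drawer all the way open by its pull and let go, leaving the things around undisturbed.

Things in the scene. Friction and masses are not known exactly. Their poses are not given: they have to be found in the camera images.
- lockbox: grey steel lock box fixed on the bench, 170 x 150 x 75 mm (x, y, z); origin at the centre of its underside, z up. Its front with the blue drawer faces its -x. The dial is on top; the dial is read at a red arrow on the top in front of it (box -x of the dial's axis). The bolt inside frees the drawer once it is drawn about 0.12 rad of dial turn, and stays drawn when the dial is let go.
- dial_base: the dial's fixed steel collar, 80 mm wide, 3 mm high; origin on the dial's axis, on the box's top, 15 mm towards box -x from its centre; axes as the box. At a dial angle that differs each time, +0.50 to +1.00, the dial picks up the bolt: it then drags with 0.1 N m for 0.14 rad up to a hard stop, to be found by feel. Press there with 0.15 to 0.3 N m; over 0.35 N m is forcing it.
- dial (a joint): dial angle, rad, growing as it turns left (anticlockwise from above). Black disc 72 mm wide with 18 marks 20 degrees apart: one green pip, two white pips and three orange pips next to each other, white lines elsewhere. At 0 the two pips are at the red arrow, at +0.349 the three orange, at -0.349 the green one. Turns lightly (0.03 N m) from -2.0 up to where it picks up the bolt.
- dial_grip (a point): centre of the top of the dial's wing grip: an upright black bar 48 mm long, 14 mm thick, standing 34 mm above the disc (83 to 117 mm above the bench). Axes turn with the dial: x along the bar, y across it (grip across y). Its -x end bears a white line and points at the two white pips. At dial angle 0 the bar lies along the box's x.
- drawer (a joint): how far the blue drawer is out, m: 0 shut, 0.08 fully out (end stop). It slides towards the box's -x against about 1.2 N of friction and stays where it is left. Until the bolt is drawn it is held shut with 2 to 4 mm of play.
- pull_top (a point): centre of the top of the drawer's pull: an aluminium fin sticking out of the blue front, 10 mm thick (y), 24 to 64 mm above the bench, reaching 17 mm to box -x of this point and to the front, 17 mm behind it (grip across y, from above). Axes as the box. Moves with the drawer.
- driver_red: loose red screwdriver, 143 mm long; bystander; origin under its middle
- steel_lid: loose round steel lid, 46 mm across, 14 mm high; bystander behind the box; origin at the centre of its underside

How it is judged:
By the outcome, as a careful person would: the job done as asked, in the order asked, and still so for the second after the job is handed in, with the robot touching nothing.
It also fails if it takes over 72 s, if anything falls off the work surface, if the arm or the gripper's body presses on something with over 40 N, if the wrist force passes 120 N, or if a joint passes its speed limit or range.

## Working session

There is one attempt and no reset: what is moved stays moved. The work goes in short steps, Python scripts to look and compute and a shell command to move; the robot and the scene stay as the last step left them, time stands still between calls to the robot, and variables do not carry over. Pictures are saved under pics/ and viewed, at most 10 in all, crops included, and the job is handed in when it is done.

```bash
mkdir -p pics
python3 - <<'E'
from cell import readout, vision
import cv2,numpy as np
s=readout.observe();print({k:np.round(v,3).tolist() for k,v in s.items()})
for n in("top","side"):
    d=vision.get_image(n);cv2.imwrite(f"pics/{n}0.png",d["pixels"]);np.savez(f"{n}0.npz",**d)
    print(n,d["position"],d["rotation"],d["camera_matrix"],[k for k in d])
E
```

```text
{'clock': 0.0, 'joints': [-1.233, 0.435, 0.025, 1.574, -0.012, 1.134, -0.075], 'dq': [0.001, -0.001, -0.0, -0.001, -0.001, -0.003, -0.001], 'joint_efforts': [0.0, -66.783, 0.986, -31.446, -0.06, 0.043, 0.0], 'position': [0.267, 0.565, 0.226], 'ee_rot': [-0.687, -3.065, 0.002], 'force': [-0.469, -0.917, 0.284], 'ft_torque': [-0.048, 0.006, -0.014], 'gripper_force': 0.0, 'width': 1.002}
top [0.43043872 0.17693664 1.00928657] [ 0.11372857 -0.1499383  -1.54362684] [[434.89166853   0.         279.30705678]
 [  0.         434.89166853 207.78308024]
 [  0.           0.           1.        ]] ['pixels', 'z_map', 'camera_matrix', 'position', 'rotation']
side [ 0.31585471 -0.5391427   0.58945267] [ 0.97228577 -0.18054255 -0.36442497] [[435.19657361   0.         282.43060154]
 [  0.         435.19657361 210.78934886]
 [  0.           0.           1.        ]] ['pixels', 'z_map', 'camera_matrix', 'position', 'rotation']
```

View pics/top0.png

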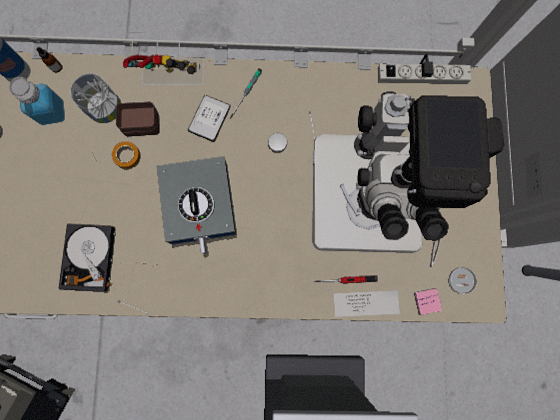

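The top view shows the box centred near (197,200), its pull at (203,246) facing the robot and the red arrow at (199,227). The dial bar runs about (193,190) to (195,215), and the screwdriver (350,280) is well clear.

```bash
cat > h.py <<'E'
import numpy as np,cv2
from scipy.spatial.transform import Rotation as R
def cloud(d):
    K=d["camera_matrix"];z=d["z_map"];v,u=np.mgrid[:z.shape[0],:z.shape[1]]
    p=np.stack([(u-K[0,2])/K[0,0]*z,-(v-K[1,2])/K[1,1]*z,-z],-1)
    r=np.asarray(d["rotation"]); 
    return p@R.from_rotvec(r).as_matrix().T+d["position"]
def proj(d,P):
    K=d["camera_matrix"];c=R.from_rotvec(d["rotation"]).inv().apply(np.atleast_2d(P)-d["position"])
    return np.c_[K[0,2]+K[0,0]*c[:,0]/-c[:,2],K[1,2]+K[1,1]*c[:,1]/c[:,2]]
def rect(d,m):
    P=cloud(d);return cv2.minAreaRect(P[m(P,d["z_map"])][:,:2].astype(np.float32)*1000)
E
python3 - <<'E'
from h import *
d=dict(np.load("top0.npz"));P=cloud(d)
for u,v in [(165,230),(225,230),(193,200),(203,246),(120,200),(199,227)]:print(u,v,P[v,u].round(4))
sl=np.zeros(P.shape[:2],bool);sl[150:265,150:245]=1
z=P[...,2]
for n,lo,hi in(("top",.068,.082),("bar",.105,.13),("fin",.055,.067),("disc",.079,.09)):
    q=P[sl&(z>lo)&(z<hi)]
    print(n,len(q),cv2.minAreaRect(q[:,:2].astype(np.float32)*1000),np.median(q,0).round(4),q.mean(0).round(4))
p=d["pixels"].astype(int);m=sl&(p[...,2]>150)&(p[...,1]<80)&(p[...,0]<80)
print("red",P[m].mean(0),m.sum())
cv2.imwrite("pics/crop0.png",cv2.resize(d["pixels"][150:260,150:245],None,fx=5,fy=5,interpolation=cv2.INTER_CUBIC))
E
```

```text
165 230 [0.5354 0.4022 0.0714]
225 230 [0.5379 0.2728 0.0767]
193 200 [0.5939 0.3371 0.1192]
203 246 [0.5034 0.3201 0.0638]
120 200 [0.6112 0.5282 0.001 ]
199 227 [0.5429 0.3286 0.0776]
top 4486 ((607.708251953125, 341.666748046875), (170.57176208496094, 150.7987518310547), 10.199610710144043) [0.6142 0.3417 0.075 ] [0.6083 0.3413 0.0751]
bar 164 ((592.6609497070312, 338.54193115234375), (48.04938888549805, 14.240618705749512), 11.006659507751465) [0.5921 0.3375 0.1163] [0.5921 0.3376 0.1161]
fin 155 ((578.1365356445312, 294.6170349121094), (105.55189514160156, 219.18975830078125), 58.09278869628906) [0.5183 0.3217 0.0628] [0.5302 0.3169 0.0619]
disc 740 ((608.233154296875, 343.16278076171875), (157.91522216796875, 148.65647888183594), 12.357274055480957) [0.5906 0.3329 0.0841] [0.5913 0.3375 0.0839]
red [0.54392665 0.33023257 0.07588869] 13
```

View pics/crop0.png

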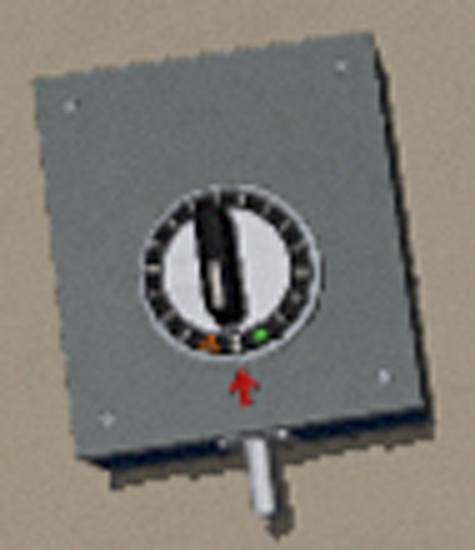

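The crop shows the white two-pip mark at the red arrow (236,342), orange at left (210,342) and green at right (260,335). So the dial is at about 0, with box yaw about 10.3°.

```bash
cat >> h.py <<'E'
def plan(target,yaw):
    "shift in tool units (at present axes) and z-turn units to put tool y at yaw+90deg (mod 180)"
    from cell import readout
    s=readout.observe();M=R.from_rotvec(s["ee_rot"])
    sh=M.inv().apply(np.array(target)-s["position"])/.04
    y=M.as_matrix()[:,1];a=np.degrees(np.arctan2(y[1],y[0]))
    t=-((yaw+90-a+90)%180-90)/4
    print("pos",np.round(s["position"],4),"tooly",round(a,2),"tilt",M.as_matrix()[:,2].round(3),"shift u",sh.round(3),"turn u",t.round(3),"F",np.round(s["force"],1),"T",np.round(s["ft_torque"],2),"w",round(s["width"],3),"g",round(s["gripper_force"],1),"t",s["clock"],"q",np.round(s["joints"],2))
E
python3 -c "
from h import *;plan([.5927,.3385,.19],10.6)"
```

```text
pos [0.2665 0.5648 0.226 ] tooly 64.74 tilt [-0.    -0.001 -1.   ] shift u [-9.789 -1.636  0.904] turn u -8.965 F [ 0.4 -0.3 -0.4] T [ 0.01  0.02 -0.01] w 1.005 g 0.0 t 0.1 q [-1.23  0.44  0.02  1.57 -0.01  1.13 -0.08]
```

```bash
python3 -m creep '[[-0.4,-0.08,0,0,1],[-0.9,-0.15,0,0,1],[-0.95,-0.16,0,0,1],[-0.95,-0.16,0,0,1],[-0.95,-0.16,0,0,1],[-0.95,-0.16,0.1,0,1],[-0.95,-0.16,0.1,0,1],[-0.95,-0.16,0.2,0,1],[-0.95,-0.16,0.2,0,1],[-0.9,-0.15,0.2,0,1],[-0.6,-0.1,0,0,1],[-0.3,-0.05,0,0,1]]'; python3 -m creep '[[0,0,0,-1,1],[0,0,0,-1,1],[0,0,0,-1,1],[0,0,0,-1,1],[0,0,0,-1,1],[0,0,0,-1,1],[0,0,0,-1,1],[0,0,0,-1,1],[0,0,0,-1,1],[0,0,0,0,1]]'
python3 - <<'E'
from h import *;from cell import vision
plan([.5927,.3385,.09],10.6)
d=vision.get_image("wrist");cv2.imwrite("pics/w1.png",d["pixels"]);np.savez("w1.npz",**d)
P=cloud(d);z=P[...,2]
q=P[(z>.108)&(z<.122)&(abs(P[...,0]-.593)<.06)&(abs(P[...,1]-.338)<.06)]
print("bar",len(q),cv2.minAreaRect(q[:,:2].astype(np.float32)*1000) if len(q)>9 else 0, P[200,280])
E
```

```text
clock: 1.6
position: [0.5926, 0.3376, 0.1949]
ee_rot: [0.69, 3.065, -0.0]
force: [-0.3, -0.4, -0.1]
width: 0.999
gripper_force: 0.0
clock: 2.85
position: [0.5907, 0.3401, 0.1952]
ee_rot: [-0.295, 3.128, 0.001]
force: [-0.0, 0.2, 0.2]
width: 0.995
gripper_force: 0.0
pos [0.5907 0.3401 0.1952] tooly 100.79 tilt [ 0.     0.001 -1.   ] shift u [-0.041 -0.05   2.631] turn u 0.049 F [-0.   0.2  0.2] T [ 0.07  0.   -0.01] w 0.995 g 0.0 t 2.85 q [-0.57  0.55 -0.04  1.45  0.02  1.13  1.14]
bar 1213 ((594.0010375976562, 338.62005615234375), (47.25253677368164, 14.041654586791992), 10.318832397460938) [0.58222863 0.33969863 0.1163498 ]
```

View pics/w1.png

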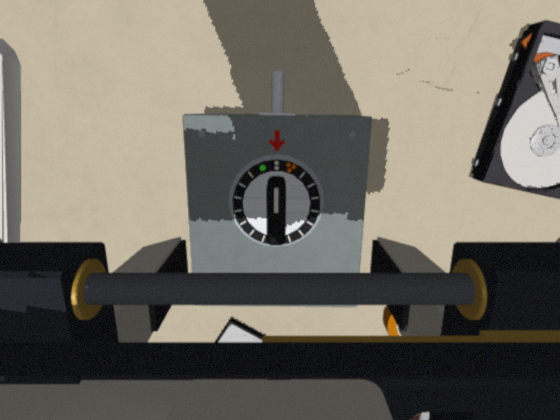

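The wrist view shows the dial at (277,203), with the two white pips (277,165) in line with the arrow (277,140), so the angle is about 0. Descend and grip.

```bash
python3 -m creep '[[-0.04,-0.03,0.3,0,1],[-0.04,-0.02,0.4,0,1],[0,0,0.5,0,1],[0,0,0.5,0,1],[0,0,0.4,0,1],[0,0,0.3,0,1],[0,0,0.2,0,1],[0,0,0,0,1]]'; python3 -m creep '[[0,0,0,0,0.5],[0,0,0,0,0.25],[0,0,0,0,0],[0,0,0,0,0],[0,0,0,0,0],[0,0,0,0,0],[0,0,0,0,0]]' 45; python3 -c "
from h import *;plan([.5935,.3386,.09],10.3)"
```

```text
clock: 3.9
position: [0.5945, 0.3377, 0.0903]
ee_rot: [0.294, -3.127, 0.0]
force: [1.1, -0.2, -0.3]
width: 1.002
gripper_force: 0.0
clock: 4.78
position: [0.5948, 0.3378, 0.0907]
ee_rot: [0.294, -3.128, 0.0]
force: [0.5, -0.8, 0.3]
width: 0.29
gripper_force: 0.0
pos [0.5948 0.3378 0.0907] tooly 100.74 tilt [-0. -0. -1.] shift u [0.027 0.027 0.018] turn u 0.11 F [ 0.5 -0.8  0.3] T [ 0.1  -0.03 -0.03] w 0.29 g 0.0 t 4.775 q [-0.57  0.65 -0.05  1.55  0.03  0.94  1.14]
```

```bash
python3 -m creep '[[0.02,0.02,0,0,0],[0,0,0,0,0],[0,0,0,0,0],[0,0,0,0,0],[0,0,0,0,0],[0,0,0,0,0]]' 45; python3 -c "
from h import *;plan([.5935,.3386,.09],10.3)"
```

```text
clock: 5.52
position: [0.5937, 0.3385, 0.0907]
ee_rot: [0.294, -3.128, -0.0]
force: [-0.8, 0.2, -0.6]
width: 0.155
gripper_force: 45.0
pos [0.5937 0.3385 0.0907] tooly 100.74 tilt [-0.  0. -1.] shift u [0.004 0.002 0.018] turn u 0.111 F [-0.8  0.2 -0.6] T [0.19 0.23 0.  ] w 0.155 g 45.0 t 5.525 q [-0.57  0.65 -0.05  1.55  0.03  0.94  1.13]
```

```bash
python3 -m creep '[[0,0,0,-0.4,0],[0,0,0,-0.8,0],[0,0,0,-0.9,0],[0,0,0,-0.9,0],[0,0,0,-0.9,0],[0,0,0,-0.7,0],[0,0,0,-0.3,0],[0,0,0,0,0],[0,0,0,0,0],[0,0,0,0,0]]' 45
python3 - <<'E'
from h import *;from cell import vision
plan([.5935,.3386,.09],30.3)
d=vision.get_image("wrist");np.savez("w2.npz",**d);cv2.imwrite("pics/w2.png",d["pixels"])
# rectified top-down patch at the disc plane: 1px=0.25mm around dial, box -x upward
a=np.radians(10.3);c=np.array([.5935,.3386]);ux=np.array([np.cos(a),np.sin(a)]);uy=np.array([-ux[1],ux[0]])
v,u=np.mgrid[:480,:480];X=(v-300)/4000;Y=(u-240)/4000
W=c+X[...,None]*ux+Y[...,None]*uy;W=np.dstack([W,np.full(X.shape,.083)])
p=proj(d,W.reshape(-1,3)).reshape(480,480,2).astype(np.float32)
cv2.imwrite("pics/r2.png",np.hstack([cv2.remap(d["pixels"],p[...,0],p[...,1],1)]))
E
```

```text
clock: 6.78
position: [0.5937, 0.3386, 0.0907]
ee_rot: [0.822, -3.032, -0.0]
force: [-1.7, 1.7, 0.4]
width: 0.152
gripper_force: 45.0
pos [0.5937 0.3386 0.0907] tooly 120.33 tilt [-0.  0. -1.] shift u [0.003 0.003 0.018] turn u 0.009 F [-1.7  1.7  0.4] T [ 0.38  0.41 -0.02] w 0.152 g 45.0 t 6.775 q [-0.51  0.66 -0.13  1.55  0.1   0.94  1.42]
```

View pics/r2.png

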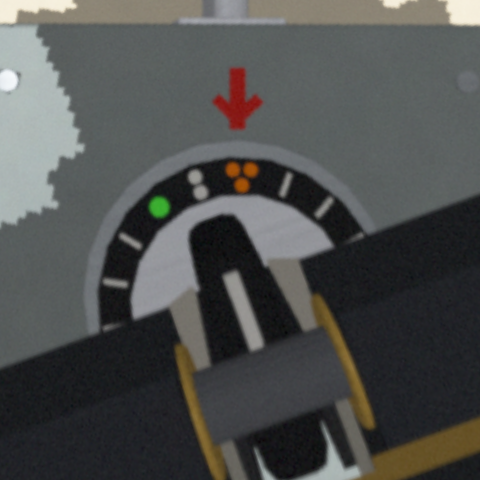

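The rectified patch shows the three orange pips centred at (242,177), straight under the arrow (238,128) to within about 1°. Rest here, then go to green.

```bash
python3 -m creep '[[0,0,0,0,0],[0,0,0,0,0],[0,0,0,0,0],[0,0,0,0,0],[0,0,0,0,0],[0,0,0,0,0],[0,0,0,0,0],[0,0,0,0,0]]'; python3 -m creep '[[0,0,0,0.5,0],[0,0,0,1,0],[0,0,0,1,0],[0,0,0,1,0],[0,0,0,1,0],[0,0,0,1,0],[0,0,0,1,0],[0,0,0,1,0],[0,0,0,1,0],[0,0,0,0.9,0],[0,0,0,0.4,0],[0,0,0,0.2,0]]';python3 -m creep '[[0,0,0,0,0],[0,0,0,0,0],[0,0,0,0,0],[0,0,0,0,0],[0,0,0,0,0]]'
python3 - <<'E'
from h import *;from cell import vision
plan([.5935,.3386,.09],-9.7)
d=vision.get_image("wrist")
a=np.radians(10.3);c=np.array([.5935,.3386]);ux=np.array([np.cos(a),np.sin(a)]);uy=np.array([-ux[1],ux[0]])
v,u=np.mgrid[:480,:480];X=(v-300)/4000;Y=(u-240)/4000
W=c+X[...,None]*ux+Y[...,None]*uy;W=np.dstack([W,np.full(X.shape,.083)])
p=proj(d,W.reshape(-1,3)).reshape(480,480,2).astype(np.float32)
cv2.imwrite("pics/r3.png",cv2.remap(d["pixels"],p[...,0],p[...,1],1))
E
```

```text
clock: 7.82
position: [0.5937, 0.3385, 0.0907]
ee_rot: [0.822, -3.032, -0.0]
force: [-3.3, 1.6, 0.2]
width: 0.149
gripper_force: 45.0
clock: 9.32
position: [0.5937, 0.3385, 0.0907]
ee_rot: [-0.265, -3.13, -0.0]
force: [-2.2, 2.6, -0.2]
width: 0.146
gripper_force: 45.0
clock: 9.95
position: [0.5937, 0.3385, 0.0907]
ee_rot: [-0.264, -3.13, -0.0]
force: [-3.4, 4.2, -1.3]
width: 0.149
gripper_force: 45.0
pos [0.5937 0.3385 0.0907] tooly 80.35 tilt [-0.  0. -1.] shift u [0.006 0.001 0.018] turn u 0.013 F [-3.4  4.2 -1.3] T [ 0.74  0.75 -0.02] w 0.149 g 45.0 t 9.95 q [-0.63  0.65  0.05  1.56 -0.04  0.93  0.84]
```

View pics/r3.png

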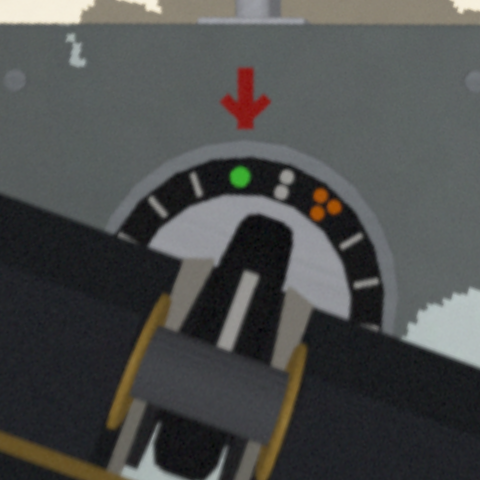

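The green pip (240,177) is at the arrow (245,128). The small offset is parallax and flipped sign with the hand's side. Rest a little more, then turn left to about +0.45.

```bash
python3 -m creep '[[0,0,0,0,0],[0,0,0,0,0],[0,0,0,0,0],[0,0,0,0,0]]' >/dev/null; python3 -m creep '[[0,0,0,-0.5,0],[0,0,0,-1,0],[0,0,0,-1,0],[0,0,0,-1,0],[0,0,0,-1,0],[0,0,0,-1,0],[0,0,0,-1,0],[0,0,0,-1,0],[0,0,0,-1,0],[0,0,0,-1,0],[0,0,0,-1,0],[0,0,0,-1,0]]'>/dev/null
cat > o.py <<'E'
from cell import readout
from h import *
s=readout.observe();y=R.from_rotvec(s["ee_rot"]).as_matrix()[:,1]
print("t",round(s["clock"],2),"dial~",round(np.arctan2(y[1],y[0])-np.radians(100.3),4),"Tz",round(s["ft_torque"][2],3),"F",np.round(s["force"],1),"eff7",np.round(s["joint_efforts"][-3:],3))
E
python3 o.py; for i in 1; do python3 -m creep '[[0,0,0,0,0]]'>/dev/null; python3 o.py; done; python3 -m creep '[[0,0,0,-0.5,0],[0,0,0,0,0]]'>/dev/null; python3 o.py;python3 -m creep '[[0,0,0,-0.5,0],[0,0,0,0,0]]'>/dev/null; python3 o.py;python3 -m creep '[[0,0,0,-0.5,0],[0,0,0,0,0]]'>/dev/null; python3 o.py
```

```text
t 12.0 dial~ 0.4578 Tz -0.014 F [-4.4  3.2 -0.7] eff7 [ 1.431 -0.285 -0.957]
t 12.12 dial~ 0.4566 Tz 0.033 F [-4.   3.7 -0.6] eff7 [ 1.724 -0.245  0.488]
t 12.38 dial~ 0.491 Tz 0.015 F [-4.   3.9 -0.5] eff7 [ 1.666 -0.247  0.22 ]
t 12.62 dial~ 0.5259 Tz 0.023 F [-4.4  3.5 -0.1] eff7 [ 1.673 -0.245  0.219]
t 12.88 dial~ 0.561 Tz -0.017 F [-4.   3.4  0.9] eff7 [ 1.682 -0.243  0.219]
```

```bash
python3 -m creep '[[0,0,0,-0.5,0],[0,0,0,0,0]]'>/dev/null; python3 o.py;python3 -m creep '[[0,0,0,-0.5,0],[0,0,0,0,0]]'>/dev/null; python3 o.py;python3 -m creep '[[0,0,0,-0.5,0],[0,0,0,0,0]]'>/dev/null; python3 o.py
```

```text
t 13.12 dial~ 0.5959 Tz 0.085 F [-3.5  3.4 -0.7] eff7 [ 1.688 -0.24   0.22 ]
t 13.38 dial~ 0.6307 Tz 0.04 F [-4.   3.4 -1.2] eff7 [ 1.694 -0.236  0.22 ]
t 13.62 dial~ 0.6656 Tz 0.072 F [-4.3  3.2 -0.2] eff7 [ 1.699 -0.234  0.22 ]
```

```bash
cat > o.py <<'E'
from cell import readout,vision
from h import *
T=[]
for i in range(6):
    s=readout.observe();T.append(s["ft_torque"][2])
    if i<5: vision.get_image("wrist")
y=R.from_rotvec(s["ee_rot"]).as_matrix()[:,1]
print("t",round(s["clock"],2),"dial~",round(np.arctan2(y[1],y[0])-np.radians(100.3),4),"Tz",np.mean(T).round(3),np.std(T).round(3),"F",np.round(s["force"],1))
E
python3 o.py; python3 -m creep '[[0,0,0,-0.25,0],[0,0,0,0,0]]'>/dev/null; python3 o.py
```

```text
t 13.88 dial~ 0.6652 Tz 0.05 0.027 F [-4.2  4.3 -0.2]
t 14.38 dial~ 0.6826 Tz 0.041 0.016 F [-4.6  3.5 -0.6]
```

```bash
cat > m.py <<'E'
from cell import readout
from h import *
s=readout.observe();y=R.from_rotvec(s["ee_rot"]).as_matrix()[:,1]
print(round(s["clock"],2),"dial~",round(np.arctan2(y[1],y[0])-np.radians(100.3),4),"Tz",round(s["ft_torque"][2],3))
E
python3 -m creep '[[0,0,0,-0.1,0]]'>/dev/null; python3 m.py;python3 -m creep '[[0,0,0,-0.1,0]]'>/dev/null; python3 m.py;python3 -m creep '[[0,0,0,-0.1,0]]'>/dev/null; python3 m.py;python3 -m creep '[[0,0,0,-0.1,0]]'>/dev/null; python3 m.py;python3 -m creep '[[0,0,0,-0.1,0]]'>/dev/null; python3 m.py;python3 -m creep '[[0,0,0,-0.1,0]]'>/dev/null; python3 m.py; python3 o.py
```

```text
14.5 dial~ 0.6897 Tz -0.031
14.62 dial~ 0.6968 Tz -0.027
14.75 dial~ 0.7037 Tz -0.019
14.88 dial~ 0.7107 Tz -0.045
15.0 dial~ 0.7177 Tz -0.056
15.12 dial~ 0.7246 Tz -0.032
t 15.38 dial~ 0.7244 Tz -0.009 0.03 F [-4.7  2.9  0.8]
```

In motion Tz is about -0.03 N m, which is free drag, so the bolt isn't picked up yet. Continue with moving readings.

```bash
g(){ python3 m.py; }
python3 -m creep '[[0,0,0,-0.2,0]]'>/dev/null; g;python3 -m creep '[[0,0,0,-0.2,0]]'>/dev/null; g;python3 -m creep '[[0,0,0,-0.2,0]]'>/dev/null; g;python3 -m creep '[[0,0,0,-0.2,0]]'>/dev/null; g;python3 -m creep '[[0,0,0,-0.2,0]]'>/dev/null; g;python3 -m creep '[[0,0,0,-0.2,0]]'>/dev/null; g
```

```text
15.5 dial~ 0.7387 Tz -0.025
15.62 dial~ 0.7528 Tz -0.029
15.75 dial~ 0.7668 Tz -0.038
15.88 dial~ 0.7807 Tz -0.076
16.0 dial~ 0.7948 Tz 0.005
16.12 dial~ 0.8086 Tz -0.029
```

```bash
g(){ python3 m.py; }
python3 -m creep '[[0,0,0,-0.2,0]]'>/dev/null; g;python3 -m creep '[[0,0,0,-0.2,0]]'>/dev/null; g;python3 -m creep '[[0,0,0,-0.2,0]]'>/dev/null; g;python3 -m creep '[[0,0,0,-0.2,0]]'>/dev/null; g;python3 -m creep '[[0,0,0,-0.2,0]]'>/dev/null; g;python3 -m creep '[[0,0,0,-0.2,0]]'>/dev/null; g
```

```text
16.25 dial~ 0.8226 Tz 0.005
16.38 dial~ 0.8366 Tz -0.048
16.5 dial~ 0.8504 Tz -0.049
16.62 dial~ 0.8643 Tz -0.168
16.75 dial~ 0.8782 Tz -0.152
16.88 dial~ 0.8922 Tz -0.159
```

The bolt was picked up at about 0.857, so the stop should be near 1.0.

```bash
g(){ python3 m.py; }
python3 -m creep '[[0,0,0,-0.2,0],[0,0,0,-0.2,0],[0,0,0,-0.2,0]]'>/dev/null; g;python3 -m creep '[[0,0,0,-0.2,0]]'>/dev/null; g;python3 -m creep '[[0,0,0,-0.1,0]]'>/dev/null; g;python3 -m creep '[[0,0,0,-0.1,0]]'>/dev/null; g;python3 -m creep '[[0,0,0,-0.1,0]]'>/dev/null; g
```

```text
17.25 dial~ 0.9341 Tz -0.119
17.38 dial~ 0.9481 Tz -0.169
17.5 dial~ 0.9549 Tz -0.124
17.62 dial~ 0.9618 Tz -0.088
17.75 dial~ 0.9688 Tz -0.107
```

```bash
g(){ python3 m.py; }
python3 -m creep '[[0,0,0,-0.1,0]]'>/dev/null; g;python3 -m creep '[[0,0,0,-0.1,0]]'>/dev/null; g;python3 -m creep '[[0,0,0,-0.05,0]]'>/dev/null; g;python3 -m creep '[[0,0,0,-0.05,0]]'>/dev/null; g
```

```text
17.88 dial~ 0.9757 Tz -0.185
18.0 dial~ 0.9827 Tz -0.075
18.12 dial~ 0.9862 Tz -0.115
18.25 dial~ 0.9895 Tz -0.114
```

```bash
g(){ python3 m.py; }
python3 -m creep '[[0,0,0,-0.04,0]]'>/dev/null; g;python3 -m creep '[[0,0,0,-0.04,0]]'>/dev/null; g;python3 -m creep '[[0,0,0,-0.04,0]]'>/dev/null; g
```

```text
18.38 dial~ 0.9924 Tz -0.161
18.5 dial~ 0.9952 Tz -0.131
18.62 dial~ 0.9979 Tz -0.15
```

```bash
python3 o.py
```

```text
t 18.88 dial~ 0.9979 Tz -0.147 0.023 F [-3.3  3.6 -0.8]
```

```bash
python3 -m creep '[[0,0,0,-0.04,0]]'>/dev/null; python3 o.py;python3 -m creep '[[0,0,0,-0.04,0]]'>/dev/null; python3 o.py
```

```text
t 19.25 dial~ 1.0006 Tz -0.138 0.015 F [-3.2  3.3  0.2]
t 19.62 dial~ 1.0034 Tz -0.18 0.023 F [-3.5  2.8 -0.1]
```

```bash
python3 -m creep '[[0,0,0,-0.03,0]]'>/dev/null; python3 o.py;python3 -m creep '[[0,0,0,-0.03,0]]'>/dev/null; python3 o.py
```

```text
t 20.0 dial~ 1.0055 Tz -0.181 0.019 F [-4.4  4.   0.1]
t 20.38 dial~ 1.0075 Tz -0.186 0.02 F [-4.9  2.5 -0.6]
```

```bash
python3 -m creep '[[0,0,0,-0.05,0]]'>/dev/null; python3 o.py;python3 -m creep '[[0,0,0,-0.05,0]]'>/dev/null; python3 o.py
```

```text
t 20.75 dial~ 1.0109 Tz -0.228 0.014 F [-4.8  3.3 -0.2]
t 21.12 dial~ 1.0143 Tz -0.22 0.013 F [-4.5  3.3  0.4]
```

```bash
python3 -m creep '[[0,0,0,-0.05,0]]'>/dev/null; python3 o.py;python3 -m creep '[[0,0,0,-0.05,0]]'>/dev/null; python3 o.py
```

```text
t 21.5 dial~ 1.0178 Tz -0.242 0.02 F [-4.9  4.2  0.8]
t 21.88 dial~ 1.0213 Tz -0.277 0.021 F [-3.9  3.5  0.2]
```

At the stop with 0.277 N m. Hold briefly, release and rise.

```bash
python3 -m creep '[[0,0,0,0,0],[0,0,0,0,0],[0,0,0,0,0.4],[0,0,0,0,0.8],[0,0,0,0,0.8],[0,0,0,0,0.8],[0,0,-0.3,0,0.8],[0,0,-0.6,0,0.8],[0,0,-0.7,0,0.8],[0,0,-0.7,0,0.8],[0,0,-0.4,0,0.8],[0,0,0,0,0.8]]';  python3 - <<'E'
from h import *;from cell import vision
d=vision.get_image("top");np.savez("t2.npz",**d);P=cloud(d);z=P[...,2]
a=np.radians(10.3);u=np.array([np.cos(a),np.sin(a)])
pt=np.array([.5935,.3386])-u*.087;print("predicted pull",pt)
m=(z>.058)&(z<.07)&(np.hypot(P[...,0]-pt[0],P[...,1]-pt[1])<.02)
q=P[m];print(len(q),cv2.minAreaRect(q[:,:2].astype(np.float32)*1000) if len(q)>5 else 0)
d=dict(np.load("top0.npz"));P=cloud(d);z=P[...,2]
m=(z>.058)&(z<.07)&(np.hypot(P[...,0]-pt[0],P[...,1]-pt[1])<.02)
q=P[m];print(len(q),cv2.minAreaRect(q[:,:2].astype(np.float32)*1000) if len(q)>5 else 0)
plan([*(pt-.002*u),.12],10.3)
d=vision.get_image("wrist");cv2.imwrite("pics/w4.png",d["pixels"])
E
```

```text
clock: 23.38
position: [0.5944, 0.3388, 0.2002]
ee_rot: [-1.773, 2.59, -0.0]
force: [-0.5, -0.4, 0.5]
width: 0.8
gripper_force: 0.0
predicted pull [0.507902   0.32304421]
0 0
91 ((508.204345703125, 327.0764465332031), (23.298704147338867, 35.18524932861328), 87.59799194335938)
pos [0.5938 0.3384 0.1988] tooly 158.78 tilt [ 0.  0. -1.] shift u [1.161 1.907 1.968] turn u 14.62 F [-0.1 -0.3 -0. ] T [0.08 0.08 0.02] w 0.797 g 0.0 t 23.425 q [-0.4   0.58 -0.32  1.43  0.19  1.17  2.02]
```

View pics/w4.png

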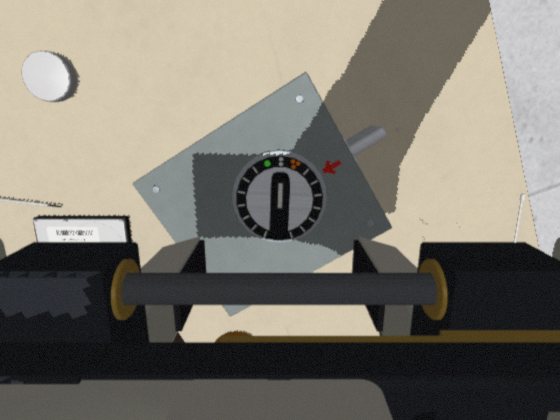

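The wrist view shows the dial turned well past orange, bar released, arrow at (332,166), pull at (367,140). Turn back to the box's heading and move over the pull.

```bash
python3 -m creep '[[0,0,0,1,0.8],[0,0,0,1,0.8],[0,0,0,1,0.8],[0,0,0,1,0.8],[0,0,0,1,0.8],[0,0,0,1,0.8],[0,0,0,1,0.8],[0,0,0,1,0.8],[0,0,0,1,0.8],[0,0,0,1,0.8],[0,0,0,1,0.8],[0,0,0,1,0.8]]'>/dev/null; python3 -m creep '[[0,0,0,1,0.8],[0,0,0,1,0.8],[0,0,0,0.6,0.8],[0.3,0,0,0,0.6],[0.5,0,0,0,0.6],[0.6,0,0,0,0.5],[0.5,0,0,0,0.5],[0.3,0,0,0,0.5],[0,0,0,0,0.5],[0,0,0,0,0.5]]'
python3 - <<'E'
from h import *;from cell import vision
d=vision.get_image("wrist");cv2.imwrite("pics/w5.png",d["pixels"]);P=cloud(d);z=P[...,2]
pt=np.array([.508,.323])
m=(z>.055)&(z<.071)&(np.hypot(P[...,0]-pt[0],P[...,1]-pt[1])<.03)
q=P[m];r=cv2.minAreaRect(q[:,:2].astype(np.float32)*1000);print(len(q),r,np.median(q,0))
plan([.5065,.323,.04],10.3)
E
```

```text
clock: 26.22
position: [0.5079, 0.3225, 0.1988]
ee_rot: [-0.284, 3.128, 0.0]
force: [-0.1, -0.1, -0.5]
width: 0.496
gripper_force: 0.0
702 ((509.2822570800781, 323.2503967285156), (36.97753143310547, 46.42339324951172), 9.804152488708496) [0.51839465 0.32311828 0.06388555]
pos [0.508  0.3225 0.1987] tooly 100.36 tilt [ 0.  0. -1.] shift u [0.036 0.019 3.968] turn u 0.014 F [-0.5  1.   0.1] T [0.03 0.02 0.03] w 0.498 g 0.0 t 26.275 q [-0.58  0.43 -0.1   1.66  0.05  1.06  1.05]
```

```bash
python3 -m creep '[[0.04,0.02,0.3,0,0.5],[0,0,0.5,0,0.5],[0,0,0.6,0,0.5],[0,0,0.6,0,0.5],[0,0,0.6,0,0.5],[0,0,0.6,0,0.5],[0,0,0.5,0,0.5],[0,0,0.3,0,0.5],[0,0,0,0,0.5]]'; python3 -m creep '[[0,0,0,0,0.3],[0,0,0,0,0.1],[0,0,0,0,0],[0,0,0,0,0],[0,0,0,0,0],[0,0,0,0,0],[0,0,0,0,0],[0,0,0,0,0]]' 20
```

```text
clock: 27.4
position: [0.505, 0.3227, 0.0376]
ee_rot: [0.284, -3.127, 0.002]
force: [-0.0, -0.1, 0.2]
width: 0.5
gripper_force: 0.0
clock: 28.4
position: [0.5058, 0.3228, 0.039]
ee_rot: [-0.284, 3.128, -0.0]
force: [0.3, -2.8, 5.9]
width: 0.105
gripper_force: 20.0
```

```bash
python3 -m creep '[[0.05,0,0,0,0],[0.1,0,0,0,0],[0.15,0,0,0,0],[0.2,0,0,0,0],[0.2,0,0,0,0],[0.2,0,0,0,0],[0.2,0,0,0,0],[0.2,0,0,0,0],[0.2,0,0,0,0],[0.2,0,0,0,0],[0.15,0,0,0,0],[0,0,0,0,0]]' 20; python3 -m creep '[[0.05,0,0,0,0],[0.03,0,0,0,0],[0.03,0,0,0,0],[0.03,0,0,0,0],[0,0,0,0,0]]'
```

```text
clock: 29.9
position: [0.4317, 0.3095, 0.0389]
ee_rot: [0.285, -3.128, 0.0]
force: [-0.4, -3.4, 8.7]
width: 0.11
gripper_force: 20.0
clock: 30.52
position: [0.427, 0.3087, 0.039]
ee_rot: [-0.284, 3.128, 0.0]
force: [1.9, -2.4, 5.8]
width: 0.107
gripper_force: 20.0
```

```bash
python3 -m creep '[[0.02,0,0,0,0],[0.02,0,0,0,0],[0,0,0,0,0]]'; python3 -m creep '[[0.02,0,0,0,0],[0.02,0,0,0,0],[0,0,0,0,0]]'
```

```text
clock: 30.9
position: [0.4269, 0.3087, 0.039]
ee_rot: [-0.283, 3.126, 0.001]
force: [6.7, -0.9, 1.1]
width: 0.107
gripper_force: 20.0
clock: 31.28
position: [0.4269, 0.3088, 0.039]
ee_rot: [-0.282, 3.124, 0.003]
force: [12.2, 0.1, -4.1]
width: 0.108
gripper_force: 20.0
```

Firmly at the end stop. Release, lift clear and check.

```bash
python3 -m creep '[[0,0,0,0,0.2],[0,0,0,0,0.4],[0,0,0,0,0.5],[0,0,0,0,0.5],[0,0,0,0,0.5],[0,0,-0.2,0,0.5],[0,0,-0.5,0,0.5],[0,0,-0.7,0,0.5],[0,0,-0.8,0,0.5],[0,0,-0.8,0,0.5],[0,0,-0.6,0,0.5],[0,0,-0.3,0,0.5]]'
python3 - <<'E'
from h import *;from cell import vision
cv2.imwrite("pics/f1.png",np.hstack([cv2.resize(vision.get_image(n)["pixels"],(400,300)) for n in("side","wrist")]))
E
```

```text
clock: 32.78
position: [0.4245, 0.3085, 0.1965]
ee_rot: [-0.284, 3.127, 0.002]
force: [-0.6, 0.4, -1.3]
width: 0.499
gripper_force: 0.0
```

View pics/f1.png

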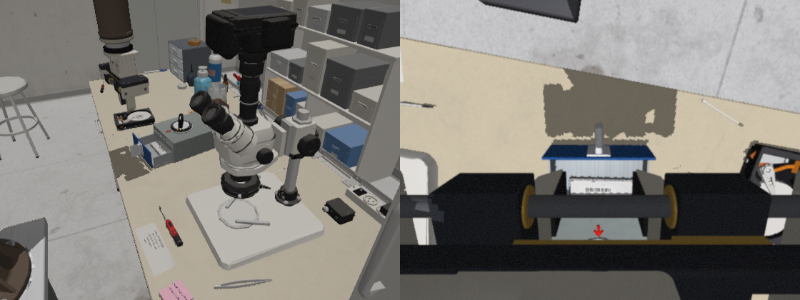

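The side view shows the drawer fully out at (150,150), the screwdriver undisturbed at (172,228), and the gripper clear of the pull (wrist view, (598,140)).

```bash
python3 -m creep '[[0,0,0,0,0.5],[0,0,0,0,0.5],[0,0,0,0,0.5]]'; python3 -c "
from cell import sign_off;print(sign_off())"
```

```text
clock: 33.25
position: [0.4238, 0.3079, 0.194]
ee_rot: [0.284, -3.128, 0.001]
force: [-0.1, -0.3, -0.0]
width: 0.5
gripper_force: 0.0
the job is handed in; nothing more can be done
None
```

The lock box is open and the job is handed in at about 33 s: I rested at three orange and then green, pressed the dial to its stop at about 0.28 N m, pulled the drawer out to its end stop and let go, with the gripper clear and nothing around it moved as far as the last pictures show.

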